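Set out the soil tins, dish and crucible on the bench mat

ROBOT

A 7-joint arm with a two-finger parallel gripper is mounted at the origin on a cart in front of the work surface, level with it; the furniture and walls round the work are solid. World frame = base frame: x ahead of the robot, y to its left, z up, the work surface at z = 0. Lengths are in m, angles in rad, forces in N, time in s.
With the tool pointing down it reaches from about 0.4 to 0.9 m from the base axis. Payload 5.6 kg.
Tool frame: the origin (TCP) lies at the very end of the fingers, on their centre line; the grasp point (between the pads) lies 19 mm behind it; z points along the fingers, y is the line along which they close (so a half turn about z gives the same grasp; the last joint's range is limited). The gripper opens to 92 mm and grips with 3 to 60 N. Pads are 20 mm wide; open, the fingers measure 128 mm over their backs; the gripper's body (75 mm by 189 mm) begins 69 mm behind the grasp point.
Start: joints at [-1.251, 0.468, -0.012, 1.603, 0.006, 1.071, -0.056], TCP at [0.231, 0.608, 0.215] pointing down, gripper open.
Joint ranges: [-2.53, 2.53], [-0.31, 2.02], [-1.57, 1.55], [0.28, 2.44], [-1.29, 4.43], [0.15, 1.84], [-2.92, 2.92]. Speed limits (rad/s): [2.57, 2.57, 3.14, 3.14, 3.14, 3.14, 3.14].

INTERFACE

Orientations are given as a unit quaternion [w, x, y, z].
In Python, from station import env, viewer, job_done gives the robot as it stands.
- The arm moves only by the tool arm_command, never from a script. Its argument "steps" is a list of rows, each a list of 5 numbers: the shift along the tool's x, y, z normalised to -1 to 1, where 1 is 0.25 m, then the turn about the tool's z normalised to -1 to 1, where 1 is 45 degrees, then the closure, from 0 (fully open) to 1 (shut). A call has exactly 8 rows; each row shifts and turns the commanded pose from where the row before left it, along the tool's axes as they then stand; what a row does not reach is not made up. A row lasts 1/12 s, in which the tool goes at most 41.7 mm and 7.16 degrees, less where a joint would pass 70% of its speed; a pose out of reach is approached as far as the arm can. A call with a number of a shift or a turn outside -1 to 1 is refused whole. A call with a gripper value outside its range is refused whole. The fingers move at their own pace and stop on an object; "squeeze" is the grip in N (left out, the last holds). Time passes only in rows, so rows that do not move let the fingers close, or fill a call up. It gives the time, the measured TCP pose, the force, the opening and the grip force at its end, in the units of the state.
- env.observe(): the state, without advancing time (a new reading comes with each control period).
- viewer.read_camera(name): name is "side" or "top" or "wrist"; returns (picture, depth): 420x560x3 uint8, blue, green, red; 420x560 float32, m along the optical axis (not along the pixel's ray), 0 where there is no reading.
- viewer.camera_info(name): a dict with "fovy" (degrees; the focal length in pixels is half the picture's height over the tangent of half this angle, whatever the lens; pixels are square), "cx", "cy" (the principal point, pixels), "k1" (the pictures are not rectified: a ray, as slopes to the right and down, at radius r is drawn at 1 + k1 r^2 times it, then the intrinsics apply), "extrinsics" (4x4, takes a point from camera to world coordinates). Camera axes: x right, y down, z forward; pixel columns grow to the right and rows downward; lengths in m; the calibration is good to about 2 mm. A picture is of the moment at which its call begins: read the wrist's pose just before it. camera_info takes no time and is no camera call; for the wrist camera it gives the pose at the moment of the call.
- job_done(): hands the job in; it is judged then, once.
The state is a dict: "t": time; "joints": joint angles; "joint_velocities": joint speeds; "joint_torque": joint torques, N m; "ee_pos": TCP position; "orientation": TCP orientation; "force": force on the tool from outside, world axes, zero at the start; "wrist_torque": the same for the moment, N m; "grip_width": finger opening in m; "grasp_force": force on a finger pad.
Only numpy, scipy, OpenCV 4.12 (cv2) and the standard library are available. Lean on these libraries where they do the work, as an engineer would, in place of code of your own. Each camera call takes 0.05 s, during which the arm holds its last target. There are 200 camera calls.

TASK

Set out the things for the ignition test on the dark bench mat: stack the two sample tins, edges flush, on the middle of the round cork disc, stand the crucible on the middle of the white tile, and stand the evaporating dish on the mat halfway between the disc and the tile, in line with them. Everything stands upright, nothing is tipped over on the way, and the small red stopper stays where it is.

Things in the scene. Friction and masses are not known exactly. Their poses are not given: they have to be found in the camera images.
- tin_1: round aluminium sample tin with its lid pressed on, 52 mm across and 28 mm high, 35 g; one of two equal tins. Origin at the centre of its underside, z up its axis; take it round the side.
- tin_2: round aluminium sample tin with its lid pressed on, 52 mm across and 28 mm high, 35 g; one of two equal tins. Origin at the centre of its underside, z up its axis; take it round the side.
- crucible: small white porcelain crucible, a deep cup 41 mm across the rim, 26 mm across the foot, 33 mm high, 28 g. Origin at the centre of its underside, z up; take it across the rim, it flares upward.
- dish: white porcelain evaporating dish, a shallow flaring bowl about 64 mm across (67 mm over the small lip), 36 mm across the foot, 24 mm high, 50 g. Origin at the centre of its underside, z up; take it across the rim, in any direction.
- bench_mat: dark grey rubber bench mat, 120 mm (its x) by 320 mm (its y), 3 mm thick, fixed. Origin at the centre of its underside, on the table; z up. The tile and the disc lie on it, one near each end, their centres 105 mm from the mat's centre along its y, which end is which differing; so the mat's centre is the point halfway between them.
- tile: square white glazed tile, 80 by 80 mm, 8 mm thick, fixed on the mat. Origin at the centre of its underside, 3 mm above the table; its top is 11 mm above the table.
- cork_disc: round cork disc, 80 mm across, 8 mm thick, fixed on the mat. Origin at the centre of its underside, 3 mm above the table; its top is 11 mm above the table.
- red_stopper: small red rubber stopper, 24 mm across, 23 mm high, standing to the right of the work; origin at the centre of its underside. Leave it. Fixed round about: left of the work a vacuum pump, 230 mm high, x from 0.42 to 0.77, y from 0.02 to 0.17 (pass high over it); behind the mat a conical flask, 307 mm high, near x 0.81, y -0.27, and a wash bottle to its right; a stopwatch near the front edge.
Not all that is in view belongs to the job. What is shaped like the tin_1 but turquoise or yellow is not meant.

How it is judged:
At the end, for the whole second after the job is handed in: One tin within 15 mm of the disc's middle, the other on it within 10 mm of its axis; crucible within 15 mm of the tile's middle; dish on the mat within 15 mm of its centre (halfway); all upright within 0.1 rad, seated within 4 mm, at rest; red stopper moved under 20 mm (((horizontal distance between tin_1 and cork_disc below 0.015 m and height (world z) of tin_1 between 0.007 and 0.015 m and angle between each of tin_1, tin_2's own z axis and vertical below 0.1 rad and linear speed of each of tin_1, tin_2 below 0.02 m/s and horizontal distance between tin_2 and tin_1 below 0.01 m and height (world z) of tin_2 between 0.035 and 0.043 m) or (horizontal distance between tin_2 and cork_disc below 0.015 m and height (world z) of tin_2 between 0.007 and 0.015 m and angle between each of tin_2, tin_1's own z axis and vertical below 0.1 rad and linear speed of each of tin_2, tin_1 below 0.02 m/s and horizontal distance between tin_1 and tin_2 below 0.01 m and height (world z) of tin_1 between 0.035 and 0.043 m)) and horizontal distance between crucible and tile below 0.015 m and height (world z) of crucible between 0.007 and 0.015 m and angle between each of crucible, dish's own z axis and vertical below 0.1 rad and linear speed of each of crucible, dish below 0.02 m/s and horizontal distance between dish and bench_mat below 0.015 m and height (world z) of dish between -0.001 and 0.007 m and distance of red_stopper from where it was at the start of the episode below 0.02 m); the robot touches nothing.
It fails at once if a tin, the crucible or the dish is tipped over (angle between any of tin_1, tin_2, crucible, dish's own z axis and vertical above 0.7 rad).
It fails at once if the red stopper is moved by more than 20 mm (distance of red_stopper from where it was at the start of the episode above 0.02 m).
It also fails if it takes over 120 s, if anything falls off the work surface, if the arm or the gripper's body presses on something with over 40 N, if the wrist force passes 120 N, or if a joint passes its speed limit or range.

## Working session

There is one attempt and no reset: what is moved stays moved. The work goes in short steps, Python scripts to look and compute and a tool call to move; the robot and the scene stay as the last step left them, time stands still between calls to the robot, and variables do not carry over. Pictures are saved under pics/ and viewed, at most 14 in all, crops included, and the job is handed in when it is done.

Besides the shell and the picture viewer there is one more tool, called after ">>>" as name(argument=value, ...), one argument or row to a line, values as JSON. arm_command: Moves the arm, as the interface text tells. Scaled input: -1 to 1 covers 0.25 m each way for a shift and 45 degrees each way for a turn. Its arguments: {"type":"object","properties":{"steps":{"type":"array"},"squeeze":{"type":"number"}},"required":["steps"]}

```bash
mkdir -p pics; ls; cat > h.py <<'E'
import numpy as np, cv2
from station import env, viewer
def cam(n):
    i=viewer.camera_info(n); f=210/np.tan(np.radians(i["fovy"])/2)
    return i,f
def ray(n,u,v,i=None):
    i=i or viewer.camera_info(n); f=210/np.tan(np.radians(i["fovy"])/2)
    K=np.array([[f,0,i["cx"]],[0,f,i["cy"]],[0,0,1.]])
    x=cv2.undistortPoints(np.array([[[u,v]]],float),K,np.array([i["k1"],0,0,0,0.]))[0,0]
    # note: k1 model is applied on undistorted radius = OpenCV model
    E=np.array(i["extrinsics"]); return E[:3,3],E[:3,:3]@np.array([x[0],x[1],1.])
def plane(n,u,v,z,i=None):
    o,d=ray(n,u,v,i); return o+d*(z-o[2])/d[2]
E
python3 - <<'E'
from h import *
print(env.observe())
for n in("top","side","wrist"):
    i=viewer.camera_info(n);print(n,i)
    p,d=viewer.read_camera(n);cv2.imwrite(f"pics/{n}0.png",p);np.save(f"pics/{n}0.npy",d)
E
```

```text
pics
{'t': 0.0, 'joints': array([-1.25104458,  0.46836535, -0.01158692,  1.60359648,  0.00600478,
        1.07138606, -0.05630301]), 'joint_velocities': array([ 0.00024054,  0.00020276, -0.00100664,  0.00026957, -0.00106728,
        0.00258665, -0.0003013 ]), 'joint_torque': array([ 2.63566189e-04, -5.20562196e+01, -1.19227631e-02, -2.43746907e+01,
       -5.65736031e-02,  1.71398901e-02,  1.51282793e-04]), 'ee_pos': array([0.23052618, 0.60714291, 0.21365924]), 'orientation': array([-8.95736606e-05,  1.80421847e-01,  9.83588947e-01, -8.55865180e-04]), 'force': array([-4.20845776e-01,  5.68992115e-04, -5.91815272e-01]), 'wrist_torque': array([ 0.04072972, -0.03731162,  0.01098416]), 'grasp_force': 0.0, 'grip_width': 0.09192278559850818}
top {'fovy': 53.865115061761756, 'cx': 281.49660345303084, 'cy': 211.0983942330162, 'k1': 0.030515828101720672, 'extrinsics': array([[ 0.01340296, -0.99885711,  0.04587845,  0.45320514],
       [-0.9997737 , -0.01262897,  0.01711905, -0.17862201],
       [-0.01652008, -0.04609751, -0.99880033,  1.0015856 ],
       [ 0.        ,  0.        ,  0.        ,  1.        ]])}
side {'fovy': 51.46046006481056, 'cx': 283.5910957746772, 'cy': 207.56105355561712, 'k1': -0.02361304681644526, 'extrinsics': array([[ 0.43045839, -0.57107314,  0.69898572, -0.35975527],
       [-0.90250323, -0.26038013,  0.34305992, -0.60104899],
       [-0.01391031, -0.77850989, -0.62747817,  0.81066337],
       [ 0.        ,  0.        ,  0.        ,  1.        ]])}
wrist {'fovy': 63.61196898814941, 'cx': 273.42466038340984, 'cy': 210.93755307230433, 'k1': -0.004339487293291449, 'extrinsics': array([[ 0.35476472,  0.89732146,  0.26259511,  0.15676119],
       [ 0.9349539 , -0.33994596, -0.10147885,  0.63565782],
       [-0.00179101,  0.28151543, -0.95955503,  0.38382444],
       [ 0.        ,  0.        ,  0.        ,  1.        ]])}
```

View pics/top0.png

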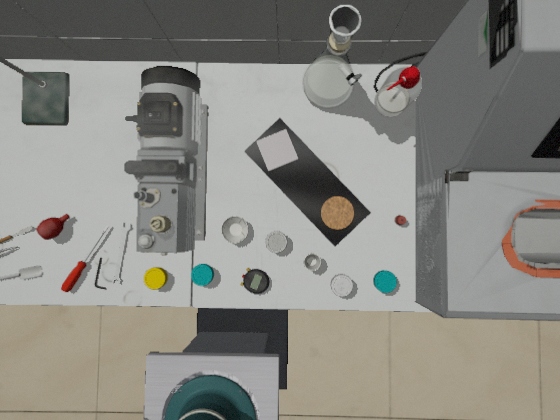

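View pics/side0.png

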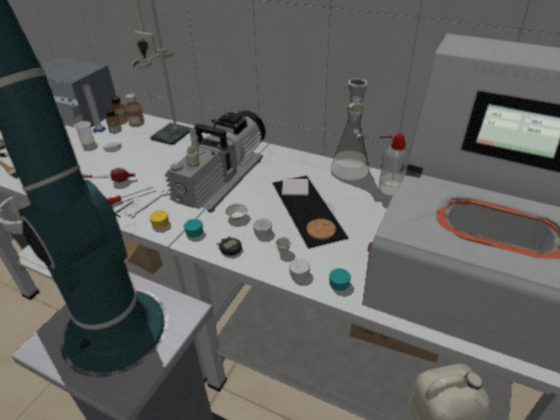

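Top view: evaporating dish about (237,230), plain tins about (278,242) and (343,286), and crucible about (314,262). Not meant: turquoise tins at (203,274) and (386,281), yellow tin at (155,278), stopwatch at (256,281). The tile is at (277,150), the cork at (338,212) and the red stopper at (401,220). I'll check the choice in a close crop and measure.

```bash
python3 - <<'E'
from h import *
p=cv2.imread("pics/top0.png");d=np.load("pics/top0.npy")
c=cv2.resize(p[195:310,180:420],None,fx=3.3,fy=3.3,interpolation=cv2.INTER_CUBIC);cv2.imwrite("pics/crop.png",c)
i,f=cam("top");K=np.array([[f,0,i["cx"]],[0,f,i["cy"]],[0,0,1.]])
vv,uu=np.mgrid[0:420,0:560]
x=cv2.undistortPoints(np.dstack([uu,vv]).reshape(-1,1,2).astype(float),K,np.array([i["k1"],0,0,0,0.])).reshape(420,560,2)
E=i["extrinsics"];P=np.dstack([x[...,0]*d,x[...,1]*d,d])@E[:3,:3].T+E[:3,3]
np.save("pics/P.npy",P)
m=((P[...,2]>0.012)&(P[...,2]<0.06)).astype(np.uint8)
m[:195]=0;m[312:]=0;m[:,:140]=0;m[:,412:]=0
n,l,s,ce=cv2.connectedComponentsWithStats(m)
for k in range(1,n):
    if s[k,4]<60: continue
    q=P[l==k]; (cx,cy),r=cv2.minEnclosingCircle((q[:,:2]*1000).astype(np.float32))
    print(ce[k].round(1),s[k,4],"mean",q.mean(0).round(4),"circ",round(cx),round(cy),round(r,1),"ztop",np.percentile(q[:,2],95).round(4))
h=cv2.cvtColor(p,cv2.COLOR_BGR2HSV)
dark=(h[...,2]<70).astype(np.uint8);dark[:110]=0;dark[252:]=0;dark[:,:235]=0;dark[:,375:]=0
co=max(cv2.findContours(dark,0,2)[0],key=cv2.contourArea);hu=cv2.convexHull(co);R=cv2.minAreaRect(hu);b=cv2.boxPoints(R)
w=np.array([plane("top",*q,.003) for q in b]);print("mat",R,w.round(4).tolist(),w.mean(0))
ck=cv2.inRange(h,(5,80,90),(22,255,255));ck[:185]=0;ck[245:]=0;ck[:,:310]=0;ck[:,370:]=0
y,xx=np.nonzero(ck);print("cork",plane("top",xx.mean(),y.mean(),.011),len(y))
q=[plane("top",a,b_,.011) for a,b_ in zip(xx,y)];print(cv2.minEnclosingCircle((np.array(q)[:,:2]*1000).astype(np.float32)))
t=np.zeros_like(dark);cv2.fillConvexPoly(t,hu,1)
t=((t>0)&(h[...,2]>120)&(h[...,1]<60)).astype(np.uint8)
n,l,s,ce=cv2.connectedComponentsWithStats(t);k=1+np.argmax(s[1:,4]);print("tile",ce[k],s[k,4],plane("top",*ce[k],.011))
E
```

```text
[198.  219.1] 655 mean [0.4767 0.0349 0.028 ] circ 469 33 66.3 ztop 0.0535
[233.6 229.5] 291 mean [ 0.453  -0.0484  0.0181] circ 453 -50 32.6 ztop 0.0241
[400.7 219.9] 69 mean [ 0.481  -0.4429  0.021 ] circ 481 -443 10.2 ztop 0.0249
[276.  241.9] 374 mean [ 0.4254 -0.1499  0.0272] circ 425 -150 25.6 ztop 0.0302
[312.2 262.4] 150 mean [ 0.3785 -0.2356  0.0257] circ 380 -235 20.0 ztop 0.0337
[201.9 274.6] 391 mean [0.3465 0.0228 0.027 ] circ 346 24 25.7 ztop 0.03
[154.6 278.1] 425 mean [0.3369 0.1337 0.0268] circ 337 135 27.4 ztop 0.0301
[255.5 281.3] 498 mean [ 0.3314 -0.1025  0.0167] circ 332 -100 34.1 ztop 0.0201
[384.7 281.4] 406 mean [ 0.3372 -0.4042  0.027 ] circ 337 -405 26.1 ztop 0.0301
[341.4 285.2] 394 mean [ 0.3268 -0.3038  0.027 ] circ 326 -305 25.8 ztop 0.0302
mat ((313.7051086425781, 188.41094970703125), (112.06417846679688, 48.82987594604492), 46.54815673828125) [[0.6117, -0.1015, 0.003], [0.6949, -0.1867, 0.003], [0.4989, -0.3745, 0.003], [0.417, -0.29, 0.003]] [ 0.55564371 -0.23815371  0.003     ]
cork [ 0.49744082 -0.29436141  0.011     ] 886
((497.6137390136719, -294.4043884277344), 40.326358795166016)
tile [278.41428571 162.53333333] 210 [ 0.61585145 -0.15263796  0.011     ]
```

View pics/crop.png

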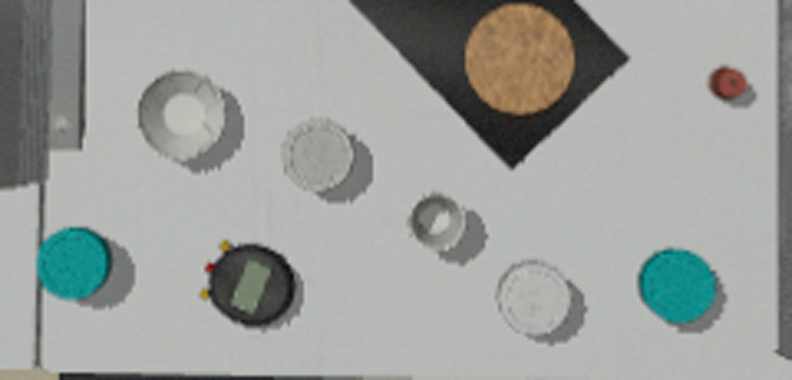

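The crop shows the flaring dish with its lip at crop (182,115), plain tins at (318,155) and (535,298), and the crucible at (437,220). All four choices match the descriptions. Next I swing round high over the pump.

>>> arm_command(
  steps=[
    [-0.1,-0.02,-0.055,0.06,0],
    [-0.14,-0.033,-0.055,0.082,0],
    [-0.14,-0.033,-0.055,0.082,0],
    [-0.14,-0.033,-0.055,0.082,0],
    [-0.14,-0.033,-0.055,0.082,0],
    [-0.14,-0.033,-0.055,0.082,0],
    [-0.14,-0.033,-0.055,0.082,0],
    [-0.14,-0.033,-0.055,0.082,0],
  ],
)

```text
t: 0.82
ee_pos: [0.4209, 0.4074, 0.3249]
orientation: [-0.0, 0.419, 0.908, -0.0]
force: [1.0, -0.2, -0.2]
grip_width: 0.0921
grasp_force: 0.0
```

>>> arm_command(
  steps=[
    [-0.14,-0.033,0,0.082,0],
    [-0.14,-0.033,0,0.082,0],
    [-0.14,-0.033,0,0.082,0],
    [-0.14,-0.033,0,0.082,0],
    [-0.14,-0.033,0,0.082,0],
    [-0.14,-0.033,0,0.082,0],
    [-0.14,-0.033,0,0.082,0],
    [-0.14,-0.033,0,0.082,0],
  ],
)

```text
t: 1.48
ee_pos: [0.4912, 0.1317, 0.3244]
orientation: [-0.0, 0.636, 0.771, -0.0]
force: [-0.1, 0.1, -0.1]
grip_width: 0.0915
grasp_force: 0.0
```

```bash
cat > go.py <<'E'
import sys; from h import *
# go.py x y z [yaw]: total tool-frame shifts (norm) from the measured pose; turn applied first
s=env.observe();p=s["ee_pos"];w,x,y,z=s["orientation"]
th=np.arctan2(1-2*(x*x+z*z),2*(x*y-w*z))
a=list(map(float,sys.argv[1:]));t=np.radians(a[3]) if len(a)>3 else th
D=np.array(a[:3])-p
print("t",round(s["t"],1),"pos",p.round(4),"yaw",round(np.degrees(th),1),"w",round(s["grip_width"],4),"F",round(s["grasp_force"],1),s["force"].round(1),"q",s["joints"].round(2))
print("turn",round(-np.degrees(t-th)/45,3),"shift",(np.array([-np.sin(t)*D[0]+np.cos(t)*D[1],np.cos(t)*D[0]+np.sin(t)*D[1],-D[2]])/.25).round(3))
E
python3 go.py .425 -.15 .12 -46
```

```text
t 1.5 pos [0.4912 0.1317 0.3244] yaw 11.0 w 0.0915 F 0.0 [-0.1  0.1 -0.1] q [-0.69  0.12  0.41  1.83 -0.05  1.21 -0.08]
turn 1.266 shift [-0.973  0.627  0.818]
```

>>> arm_command(
  steps=[
    [-0.145,0.01,0,0.158,0],
    [-0.145,0.01,0,0.158,0],
    [-0.145,0.01,0,0.158,0],
    [-0.145,0.01,0,0.158,0],
    [-0.145,0.01,0,0.158,0],
    [-0.145,0.01,0,0.158,0],
    [-0.145,0.01,0,0.158,0],
    [-0.145,0.01,0,0.158,0],
  ],
)

```text
t: 2.15
ee_pos: [0.443, -0.1433, 0.3244]
orientation: [0.0, 0.928, 0.374, -0.0]
force: [-0.4, -0.2, 1.0]
grip_width: 0.0922
grasp_force: 0.0
```

```bash
python3 - <<'E'
from h import *
i=viewer.camera_info("wrist");p,d=viewer.read_camera("wrist");cv2.imwrite("pics/w1.png",p);print(i["extrinsics"])
p,d=viewer.read_camera("top");cv2.imwrite("pics/top1.png",p)
# tile measured from the first top picture
p=cv2.imread("pics/top0.png");g=p[120:180,245:310];h=cv2.cvtColor(p,cv2.COLOR_BGR2HSV)
P=np.load("pics/P.npy")
E
python3 go.py .425 -.15 .12 -46
```

```text
[[ 6.93369682e-01 -6.91422155e-01 -2.02913498e-01  5.00867641e-01]
 [-7.20581916e-01 -6.65141642e-01 -1.95827218e-01 -8.80228123e-02]
 [ 4.33060532e-04  2.81996453e-01 -9.59415350e-01  4.94434164e-01]
 [ 0.00000000e+00  0.00000000e+00  0.00000000e+00  1.00000000e+00]]
t 2.2 pos [ 0.4407 -0.1466  0.3249] yaw -46.4 w 0.092 F 0.0 [ 0.3  0.8 -0.4] q [-0.43  0.01  0.7   1.93 -0.01  1.2  -0.54]
turn -0.009 shift [-0.055 -0.034  0.82 ]
```

View pics/w1.png

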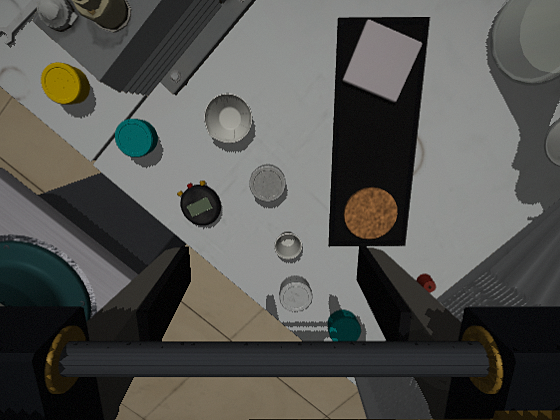

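The wrist view shows everything: dish (230,119), tins (268,183) and (296,294), crucible (288,246), tile (382,60), cork (371,214), and mat corners (338,17), (429,17), (406,245), (330,245). I refine from this picture.

```bash
python3 - <<'E'
from h import *
i=viewer.camera_info("wrist");p=cv2.imread("pics/w1.png");h=cv2.cvtColor(p,cv2.COLOR_BGR2HSV);g=h[...,2]
pts=np.array([plane("wrist",u,v,.003,i)[:2] for u,v in((338,17),(429,17),(406,245),(330,245))]);print("mat",pts.round(3).tolist(),pts.mean(0))
m=np.zeros(g.shape,np.uint8);m[14:110,341:427]=1;t=((m>0)&(g>110)).astype(np.uint8)
n,l,s,c=cv2.connectedComponentsWithStats(t);k=1+np.argmax(s[1:,4]);R=cv2.minAreaRect(np.argwhere(l==k)[:,::-1].astype(np.float32));b=cv2.boxPoints(R)
q=np.array([plane("wrist",u,v,.011,i)[:2] for u,v in b]);print("tile",R,q.mean(0),[np.linalg.norm(q[a]-q[a-1]).round(3) for a in range(4)])
m=cv2.inRange(h,(5,80,60),(22,255,255));m[:185]=0;m[245:]=0;m[:,:340]=0;m[:,402:]=0
e=cv2.fitEllipse(max(cv2.findContours(m,0,2)[0],key=cv2.contourArea));print("cork",e,plane("wrist",*e[0],.011,i)[:2])
# round things: edge circles
for nm,(u,v),r,z in(("dish",(230,119),24,.024),("tinA",(268,183),20,.028),("cruc",(288,244),15,.033),("tinB",(296,293),18,.028)):
    x0,y0=u-r-12,v-r-12;G=cv2.GaussianBlur(cv2.cvtColor(p[y0:v+r+12,x0:u+r+12],cv2.COLOR_BGR2GRAY),(3,3),0)
    G=cv2.resize(G,None,fx=4,fy=4,interpolation=cv2.INTER_CUBIC)
    C=cv2.HoughCircles(G,cv2.HOUGH_GRADIENT_ALT,1.5,200,param1=80,param2=.4,minRadius=int(4*r*.75),maxRadius=int(4*r*1.2))
    if C is None: print(nm,None);continue
    for cx,cy,rr in C[0][:2]: print(nm,cx/4+x0,cy/4+y0,rr/4,plane("wrist",cx/4+x0,cy/4+y0,z,i)[:2].round(4))
E
```

```text
mat [[0.642, -0.071], [0.724, -0.156], [0.497, -0.379], [0.415, -0.293]] [ 0.5696009  -0.22500904]
tile ((381.6393737792969, 60.46722412109375), (58.92036819458008, 64.81813049316406), 23.629375457763672) [ 0.64374583 -0.15096344] [np.float64(0.081), np.float64(0.077), np.float64(0.077), np.float64(0.078)]
cork ((370.3664245605469, 212.8119354248047), (49.75893020629883, 53.54589080810547), 57.20702362060547) [ 0.49378666 -0.29634855]
dish 227.75 119.0 24.012102 [ 0.4497 -0.0538]
dish 227.75 119.0 21.004936 [ 0.4497 -0.0538]
tinA 267.125 184.75 19.21074 [ 0.4214 -0.1533]
tinA 267.125 184.75 16.291243 [ 0.4214 -0.1533]
cruc 288.75 246.625 12.622808 [ 0.3768 -0.239 ]
tinB 295.25 297.125 15.133286 [ 0.3221 -0.3069]
```

>>> arm_command(
  steps=[
    [-0.014,-0.009,0.14,-0.009,0],
    [-0.014,-0.009,0.14,0,0],
    [-0.014,-0.009,0.14,0,0],
    [-0.014,-0.009,0.14,0,0],
    [0,0,0.14,0,0],
    [0,0,0.14,0,0],
    [0,0,0.1,0,0],
    [0,0,0,0,0],
  ],
)

```text
t: 2.92
ee_pos: [0.4241, -0.1435, 0.0855]
orientation: [-0.002, 0.925, 0.381, -0.004]
force: [-0.5, 0.8, -0.1]
grip_width: 0.0919
grasp_force: 0.0
```

```bash
python3 go.py .4245 -.15 .006 -46
```

```text
t 2.9 pos [ 0.4241 -0.1435  0.0855] yaw -45.2 w 0.0919 F 0.0 [-0.5  0.8 -0.1] q [-0.27  0.38  0.62  2.21 -0.35  0.66 -0.19]
turn 0.017 shift [-0.017  0.02   0.318]
```

>>> arm_command(
  steps=[
    [0,0,0,0,0],
    [0,0,0.05,0,0],
    [0,0,0.05,0,0],
    [0,0,0.05,0,0],
    [0,0,0.02,0,0],
    [0,0,0,0,0],
    [0,0,0,0,0],
    [0,0,0,0,0],
  ],
)

```text
t: 3.58
ee_pos: [0.4285, -0.1449, 0.0483]
orientation: [0.0, 0.925, 0.38, 0.001]
force: [0.7, -0.3, 0.0]
grip_width: 0.0918
grasp_force: 0.0
```

```bash
python3 go.py .4245 -.15 .006 -46
```

```text
t 3.6 pos [ 0.4285 -0.1449  0.0483] yaw -45.3 w 0.0918 F 0.0 [ 0.7 -0.3  0. ] q [-0.21  0.45  0.55  2.22 -0.44  0.57 -0.12]
turn 0.015 shift [-0.026  0.003  0.169]
```

>>> arm_command(
  steps=[
    [-0.013,0.002,0.03,0.008,0],
    [-0.013,0.001,0.03,0.008,0],
    [0,0,0.03,0,0],
    [0,0,0.03,0,0],
    [0,0,0.03,0,0],
    [0,0,0.019,0,0],
    [0,0,0,0,0],
    [0,0,0,0,0],
  ],
)

```text
t: 4.25
ee_pos: [0.423, -0.15, 0.0044]
orientation: [-0.0, 0.927, 0.374, -0.0]
force: [0.7, -0.4, -0.2]
grip_width: 0.092
grasp_force: 0.0
```

```bash
python3 go.py .4245 -.15 .006 -46
```

```text
t 4.2 pos [ 0.423  -0.15    0.0044] yaw -46.1 w 0.092 F 0.0 [ 0.7 -0.4 -0.2] q [-0.12  0.54  0.47  2.23 -0.53  0.48 -0.04]
turn -0.001 shift [ 0.004  0.004 -0.006]
```

Close and lift.

>>> arm_command(
  steps=[
    [0.003,0.003,-0.004,0,0.3],
    [0,0,0,0,0.5],
    [0,0,0,0,0.6],
    [0,0,0,0,0.6],
    [0,0,0,0,0.6],
    [0,0,0,0,0.6],
    [0,0,0,0,0.6],
    [0,0,0,0,0.6],
  ],
  squeeze=12,
)

```text
t: 4.92
ee_pos: [0.4245, -0.1499, 0.006]
orientation: [-0.0, 0.927, 0.374, 0.0]
force: [1.5, 0.2, 0.8]
grip_width: 0.0509
grasp_force: 12.0
```

```bash
python3 go.py .497 -.294 .09 -46
```

```text
t 4.9 pos [ 0.4245 -0.1499  0.006 ] yaw -46.0 w 0.0509 F 12.0 [1.5 0.2 0.8] q [-0.13  0.54  0.47  2.23 -0.53  0.48 -0.04]
turn -0.001 shift [-0.192  0.616 -0.336]
```

>>> arm_command(
  steps=[
    [0,0,-0.06,0,0.6],
    [0,0,-0.11,0,0.6],
    [-0.02,0.04,-0.11,0,0.6],
    [-0.03,0.1,-0.06,0,0.6],
    [-0.04,0.12,0,0,0.6],
    [-0.04,0.12,0,0,0.6],
    [-0.03,0.12,0,0,0.6],
    [-0.02,0.08,0,0,0.6],
  ],
)

```text
t: 5.58
ee_pos: [0.4937, -0.2883, 0.0911]
orientation: [0.001, 0.928, 0.374, 0.0]
force: [0.8, 0.4, -0.3]
grip_width: 0.0509
grasp_force: 12.0
```

>>> arm_command(
  steps=[
    [-0.01,0.03,0,0,0.6],
    [0,0,0,0,0.6],
    [0,0,0,0,0.6],
    [0,0,0,0,0.6],
    [0,0,0,0,0.6],
    [0,0,0,0,0.6],
    [0,0,0,0,0.6],
    [0,0,0,0,0.6],
  ],
)

```text
t: 6.25
ee_pos: [0.4962, -0.2921, 0.091]
orientation: [-0.0, 0.927, 0.375, 0.0]
force: [-0.7, 0.0, -0.7]
grip_width: 0.0514
grasp_force: 12.0
```

```bash
python3 go.py .497 -.294 .018 -46
```

```text
t 6.2 pos [ 0.4962 -0.2921  0.091 ] yaw -46.0 w 0.0514 F 12.0 [-0.7  0.  -0.7] q [ 0.02  0.56  0.6   1.91 -0.43  0.8   0.05]
turn 0.0 shift [-0.003  0.008  0.292]
```

>>> arm_command(
  steps=[
    [-0.003,0.008,0.05,0,0.6],
    [0,0,0.07,0,0.6],
    [0,0,0.07,0,0.6],
    [0,0,0.05,0,0.6],
    [0,0,0.03,0,0.6],
    [0,0,0.015,0,0.6],
    [0,0,0.008,0,0.6],
    [0,0,0,0,0.6],
  ],
)

```text
t: 6.92
ee_pos: [0.497, -0.2949, 0.0176]
orientation: [0.0, 0.927, 0.374, 0.0]
force: [0.7, 0.2, -0.7]
grip_width: 0.0515
grasp_force: 12.0
```

```bash
python3 go.py .497 -.294 .0175 -46
```

```text
t 6.9 pos [ 0.497  -0.2949  0.0176] yaw -46.0 w 0.0515 F 12.0 [ 0.7  0.2 -0.7] q [ 0.08  0.67  0.52  1.93 -0.51  0.68  0.12]
turn -0.001 shift [ 0.002 -0.003  0.001]
```

Release, rise, and go over to the other tin.

>>> arm_command(
  steps=[
    [0,0,0.003,0,0.5],
    [0,0,0,0,0.3],
    [0,0,0,0,0.1],
    [0,0,0,0,0],
    [0,0,0,0,0],
    [0,0,-0.03,0,0],
    [0,0,-0.08,0,0],
    [0,0,-0.1,0,0],
  ],
)

```text
t: 7.58
ee_pos: [0.4958, -0.2941, 0.0691]
orientation: [-0.001, 0.927, 0.374, -0.001]
force: [-0.4, 0.1, -0.3]
grip_width: 0.092
grasp_force: 0.0
```

>>> arm_command(
  steps=[
    [0,0,-0.12,0,0],
    [0,0,-0.04,0,0],
    [0,0,0,0,0],
    [0,0,0,0,0],
    [0,0,0,0,0],
    [0,0,0,0,0],
    [0,0,0,0,0],
    [0,0,0,0,0],
  ],
)

```text
t: 8.25
ee_pos: [0.4964, -0.2944, 0.1083]
orientation: [-0.001, 0.927, 0.374, -0.001]
force: [0.7, 0.1, 0.1]
grip_width: 0.0917
grasp_force: 0.0
```

```bash
python3 go.py .3252 -.3045 .07 -46; python3 - <<'E'
from h import *
p,d=viewer.read_camera("side");cv2.imwrite("pics/s1.png",cv2.resize(p[150:300,180:400],None,fx=3.5,fy=3.5))
E
```

```text
t 8.2 pos [ 0.4964 -0.2944  0.1083] yaw -46.0 w 0.0917 F 0.0 [0.7 0.1 0.1] q [ 0.01  0.53  0.62  1.9  -0.41  0.84  0.03]
turn -0.001 shift [-0.52  -0.447  0.153]
```

View pics/s1.png

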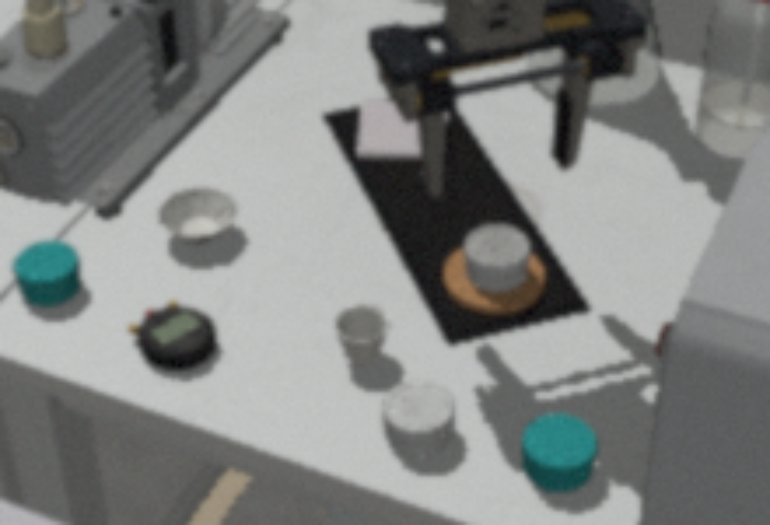

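The first tin stands centred on the cork at crop (497,258). Next is the second tin.

>>> arm_command(
  steps=[
    [-0.05,-0.045,0,0,0],
    [-0.08,-0.07,0,0,0],
    [-0.1,-0.08,0,0,0],
    [-0.1,-0.08,0,0,0],
    [-0.08,-0.07,0.02,0,0],
    [-0.06,-0.06,0.04,0,0],
    [-0.04,-0.04,0.05,0,0],
    [-0.01,-0.002,0.05,0,0],
  ],
)

```text
t: 8.97
ee_pos: [0.323, -0.304, 0.0689]
orientation: [-0.001, 0.928, 0.373, -0.0]
force: [0.3, -0.8, 0.2]
grip_width: 0.0917
grasp_force: 0.0
```

>>> arm_command(
  steps=[
    [0,0,0,0,0],
    [0,0,0,0,0],
    [0,0,0,0,0],
    [0,0,0,0,0],
    [0,0,0,0,0],
    [0,0,0,0,0],
    [0,0,0,0,0],
    [0,0,0,0,0],
  ],
)

```text
t: 9.63
ee_pos: [0.3261, -0.3044, 0.0695]
orientation: [0.0, 0.927, 0.374, 0.0]
force: [-0.1, -0.3, 1.5]
grip_width: 0.0919
grasp_force: 0.0
```

```bash
python3 go.py .3252 -.3045 .006 -46
```

```text
t 9.6 pos [ 0.3261 -0.3044  0.0695] yaw -46.0 w 0.0919 F 0.0 [-0.1 -0.3  1.5] q [ 0.15  0.41  0.62  2.23 -0.41  0.62  0.28]
turn -0.0 shift [-0.003 -0.002  0.254]
```

>>> arm_command(
  steps=[
    [-0.003,-0.002,0.05,0,0],
    [0,0,0.06,0,0],
    [0,0,0.05,0,0],
    [0,0,0.04,0,0],
    [0,0,0.03,0,0],
    [0,0,0.02,0,0],
    [0,0,0.004,0,0],
    [0,0,0,0,0],
  ],
)

```text
t: 10.3
ee_pos: [0.3248, -0.3047, 0.0057]
orientation: [-0.0, 0.927, 0.374, -0.0]
force: [-0.2, -0.4, -0.8]
grip_width: 0.0918
grasp_force: 0.0
```

>>> arm_command(
  steps=[
    [0,0,0,0,0],
    [0,0,0,0,0.3],
    [0,0,0,0,0.5],
    [0,0,0,0,0.6],
    [0,0,0,0,0.6],
    [0,0,0,0,0.6],
    [0,0,0,0,0.6],
    [0,0,0,0,0.6],
  ],
  squeeze=12,
)

```text
t: 10.97
ee_pos: [0.325, -0.3046, 0.0059]
orientation: [0.0, 0.927, 0.374, 0.0]
force: [-0.4, 0.7, 0.9]
grip_width: 0.0512
grasp_force: 12.0
```

```bash
python3 go.py .497 -.2945 .12 -46
```

```text
t 11.0 pos [ 0.325  -0.3046  0.0059] yaw -46.0 w 0.0512 F 12.0 [-0.4  0.7  0.9] q [ 0.27  0.54  0.49  2.24 -0.55  0.48  0.4 ]
turn -0.001 shift [ 0.523  0.449 -0.456]
```

>>> arm_command(
  steps=[
    [0,0,-0.05,0,0.6],
    [0,0,-0.1,0,0.6],
    [0,0,-0.12,0,0.6],
    [0.03,0.03,-0.12,0,0.6],
    [0.07,0.06,-0.066,0,0.6],
    [0.1,0.085,0,0,0.6],
    [0.1,0.085,0,0,0.6],
    [0.1,0.085,0,0,0.6],
  ],
)

```text
t: 11.63
ee_pos: [0.4585, -0.2967, 0.1205]
orientation: [0.0, 0.927, 0.374, 0.001]
force: [0.1, 0.0, -1.2]
grip_width: 0.0514
grasp_force: 12.0
```

>>> arm_command(
  steps=[
    [0.07,0.06,0,0,0.6],
    [0.04,0.034,0,0,0.6],
    [0.013,0.01,0,0,0.6],
    [0,0,0,0,0.6],
    [0,0,0,0,0.6],
    [0,0,0,0,0.6],
    [0,0,0,0,0.6],
    [0,0,0,0,0.6],
  ],
)

```text
t: 12.3
ee_pos: [0.4962, -0.2949, 0.1201]
orientation: [-0.0, 0.928, 0.374, 0.0]
force: [0.3, -0.4, -0.4]
grip_width: 0.0511
grasp_force: 12.0
```

```bash
python3 go.py .497 -.2945 .047 -46
python3 - <<'E'
from h import *
p,d=viewer.read_camera("wrist");cv2.imwrite("pics/w2.png",p)
E
```

```text
t 12.3 pos [ 0.4962 -0.2949  0.1201] yaw -46.1 w 0.0511 F 12.0 [ 0.3 -0.4 -0.4] q [-0.01  0.52  0.64  1.9  -0.4   0.86  0.03]
turn -0.002 shift [0.004 0.001 0.292]
```

>>> arm_command(
  steps=[
    [0.004,0.001,0.05,0,0.6],
    [0,0,0.07,0,0.6],
    [0,0,0.07,0,0.6],
    [0,0,0.05,0,0.6],
    [0,0,0.03,0,0.6],
    [0,0,0.015,0,0.6],
    [0,0,0.009,0,0.6],
    [0,0,0,0,0.6],
  ],
)

```text
t: 13.02
ee_pos: [0.4979, -0.2943, 0.0462]
orientation: [0.0, 0.927, 0.374, -0.0]
force: [-0.1, 0.4, -0.2]
grip_width: 0.0511
grasp_force: 12.0
```

```bash
python3 go.py .497 -.2945 .0455 -46
```

```text
t 13.0 pos [ 0.4979 -0.2943  0.0462] yaw -46.0 w 0.0511 F 12.0 [-0.1  0.4 -0.2] q [ 0.05  0.63  0.56  1.92 -0.49  0.73  0.1 ]
turn -0.001 shift [-0.003 -0.002  0.003]
```

>>> arm_command(
  steps=[
    [-0.003,-0.002,0.003,0,0.6],
    [0,0,0,0,0.6],
    [0,0,0,0,0.4],
    [0,0,0,0,0.2],
    [0,0,0,0,0],
    [0,0,0,0,0],
    [0,0,-0.03,0,0],
    [0,0,-0.08,0,0],
  ],
)

```text
t: 13.68
ee_pos: [0.4954, -0.2933, 0.0717]
orientation: [-0.002, 0.927, 0.374, -0.002]
force: [-0.8, -0.3, 0.1]
grip_width: 0.0863
grasp_force: 0.0
```

>>> arm_command(
  steps=[
    [0,0,-0.12,0,0],
    [0,0,-0.12,0,0],
    [0,0,-0.06,0,0],
    [0,0,0,0,0],
    [0,0,0,0,0],
    [0,0,0,0,0],
    [0,0,0,0,0],
    [0,0,0,0,0],
  ],
)

```text
t: 14.35
ee_pos: [0.4963, -0.2939, 0.147]
orientation: [-0.001, 0.927, 0.374, -0.001]
force: [0.6, 0.2, -0.1]
grip_width: 0.0919
grasp_force: 0.0
```

```bash
python3 go.py .3795 -.2355 .08 -46; python3 - <<'E'
from h import *
p,d=viewer.read_camera("side");a=cv2.resize(p[150:300,180:400],None,fx=3.5,fy=3.5);cv2.imwrite("pics/s2.png",a)
E
```

```text
t 14.3 pos [ 0.4963 -0.2939  0.147 ] yaw -46.0 w 0.0919 F 0.0 [ 0.6  0.2 -0.1] q [-0.03  0.48  0.66  1.88 -0.37  0.91  0.01]
turn -0.001 shift [-0.174 -0.493  0.268]
```

View pics/s2.png

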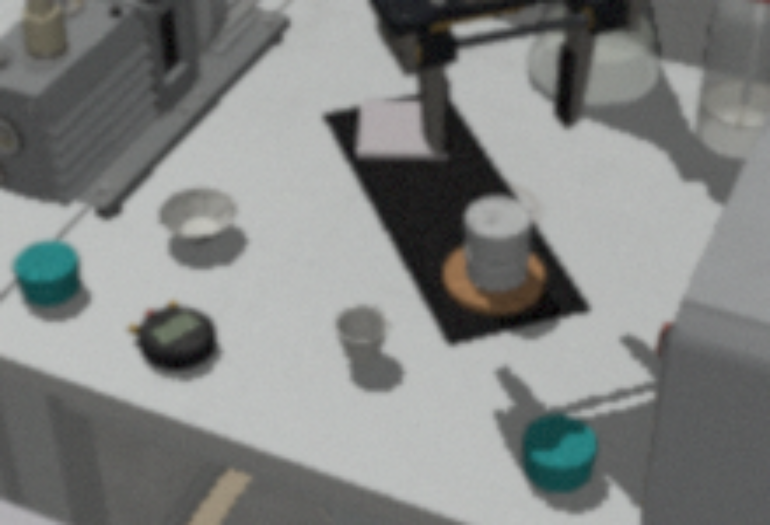

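The stack stands flush at crop (497,243). Next is the crucible, with the fingers part closed to stay off the mat corner.

>>> arm_command(
  steps=[
    [-0.02,-0.04,0,0,0],
    [-0.03,-0.08,0,0,0],
    [-0.03,-0.09,0,0,0.1],
    [-0.03,-0.09,0.02,0,0.2],
    [-0.03,-0.08,0.05,0,0.3],
    [-0.02,-0.06,0.08,0,0.3],
    [-0.014,-0.04,0.08,0,0.3],
    [0,-0.013,0.04,0,0.3],
  ],
)

```text
t: 15.07
ee_pos: [0.3773, -0.2342, 0.0787]
orientation: [-0.002, 0.927, 0.374, -0.001]
force: [-0.7, -0.4, -0.0]
grip_width: 0.0647
grasp_force: 0.0
```

>>> arm_command(
  steps=[
    [0,0,0,0,0.3],
    [0,0,0,0,0.3],
    [0,0,0,0,0.3],
    [0,0,0,0,0.3],
    [0,0,0,0,0.3],
    [0,0,0,0,0.3],
    [0,0,0,0,0.3],
    [0,0,0,0,0.3],
  ],
)

```text
t: 15.73
ee_pos: [0.3803, -0.2358, 0.0808]
orientation: [0.0, 0.927, 0.374, 0.0]
force: [-0.6, 0.4, 0.7]
grip_width: 0.0643
grasp_force: 0.0
```

```bash
python3 go.py .3795 -.2355 .010 -46
```

```text
t 15.7 pos [ 0.3803 -0.2358  0.0808] yaw -46.0 w 0.0643 F 0.0 [-0.6  0.4  0.7] q [-0.06  0.39  0.64  2.22 -0.39  0.64  0.06]
turn -0.001 shift [-0.002 -0.003  0.283]
```

>>> arm_command(
  steps=[
    [-0.002,-0.003,0.05,0,0.3],
    [0,0,0.07,0,0.3],
    [0,0,0.06,0,0.3],
    [0,0,0.05,0,0.3],
    [0,0,0.03,0,0.3],
    [0,0,0.02,0,0.3],
    [0,0,0.003,0,0.3],
    [0,0,0,0,0.3],
  ],
)

```text
t: 16.4
ee_pos: [0.3793, -0.2357, 0.0099]
orientation: [0.0, 0.927, 0.374, 0.0]
force: [-0.2, -0.5, -0.1]
grip_width: 0.0643
grasp_force: 0.0
```

>>> arm_command(
  steps=[
    [0,0,0,0,0.35],
    [0,0,0,0,0.45],
    [0,0,0,0,0.55],
    [0,0,0,0,0.65],
    [0,0,0,0,0.7],
    [0,0,0,0,0.7],
    [0,0,0,0,0.7],
    [0,0,0,0,0.7],
  ],
  squeeze=10,
)

```text
t: 17.07
ee_pos: [0.3794, -0.2356, 0.01]
orientation: [0.0, 0.927, 0.374, 0.0]
force: [-0.0, 0.2, 3.7]
grip_width: 0.0391
grasp_force: 10.0
```

```bash
python3 go.py .647 -.148 .14 -46
```

```text
t 17.1 pos [ 0.3794 -0.2356  0.01  ] yaw -46.0 w 0.0391 F 10.0 [-0.   0.2  3.7] q [ 0.06  0.53  0.5   2.24 -0.54  0.49  0.19]
turn -0.001 shift [ 1.013  0.492 -0.52 ]
```

>>> arm_command(
  steps=[
    [0,0,-0.02,0,0.7],
    [0,0,-0.03,0,0.7],
    [0,0,-0.04,0,0.7],
    [0,0,-0.04,0,0.7],
    [0,0,-0.03,0,0.7],
    [0,0,0,0,0.7],
    [0,0,0,0,0.7],
    [0,0,0,0,0.7],
  ],
)

```text
t: 17.73
ee_pos: [0.3793, -0.2353, 0.0499]
orientation: [-0.0, 0.927, 0.375, 0.0]
force: [1.0, 0.2, -1.6]
grip_width: 0.0391
grasp_force: 10.0
```

```bash
python3 go.py .647 -.148 .14 -46; python3 - <<'E'
from h import *
p,d=viewer.read_camera("side");a=cv2.resize(p[190:270,230:340],None,fx=6,fy=6,interpolation=cv2.INTER_CUBIC);cv2.imwrite("pics/s3.png",a)
E
```

```text
t 17.7 pos [ 0.3793 -0.2353  0.0499] yaw -46.0 w 0.0391 F 10.0 [ 1.   0.2 -1.6] q [-0.01  0.45  0.59  2.23 -0.46  0.58  0.12]
turn -0.0 shift [ 1.013  0.493 -0.36 ]
```

View pics/s3.png

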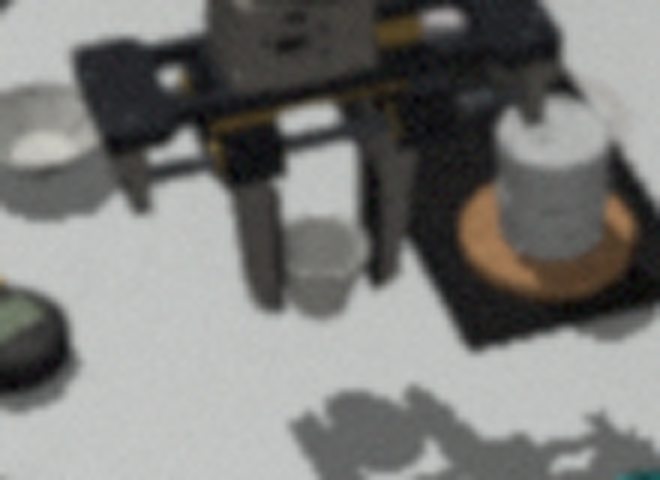

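The crucible hangs upright between the pads at crop (325,265). I carry it to the tile.

>>> arm_command(
  steps=[
    [0,0,-0.08,0,0.7],
    [0,0,-0.12,0,0.7],
    [0.02,0.01,-0.12,0,0.7],
    [0.05,0.025,-0.04,0,0.7],
    [0.08,0.04,0,0,0.7],
    [0.1,0.05,0,0,0.7],
    [0.12,0.055,0,0,0.7],
    [0.12,0.06,0,0,0.7],
  ],
)

```text
t: 18.45
ee_pos: [0.5097, -0.1929, 0.1395]
orientation: [-0.0, 0.927, 0.374, -0.0]
force: [-0.0, -0.7, 0.5]
grip_width: 0.0385
grasp_force: 10.0
```

>>> arm_command(
  steps=[
    [0.12,0.06,0,0,0.7],
    [0.12,0.06,0,0,0.7],
    [0.11,0.05,0,0,0.7],
    [0.08,0.04,0,0,0.7],
    [0.06,0.03,0,0,0.7],
    [0.03,0.013,0,0,0.7],
    [0,0,0,0,0.7],
    [0,0,0,0,0.7],
  ],
)

```text
t: 19.12
ee_pos: [0.6454, -0.1494, 0.1391]
orientation: [-0.0, 0.927, 0.374, -0.001]
force: [-0.2, -1.4, -0.3]
grip_width: 0.0393
grasp_force: 10.0
```

>>> arm_command(
  steps=[
    [0,0,0,0,0.7],
    [0,0,0,0,0.7],
    [0,0,0,0,0.7],
    [0,0,0,0,0.7],
    [0,0,0.05,0,0.7],
    [0,0,0.05,0,0.7],
    [0,0,0.05,0,0.7],
    [0,0,0,0,0.7],
  ],
)

```text
t: 19.78
ee_pos: [0.6442, -0.1481, 0.0984]
orientation: [-0.002, 0.927, 0.374, -0.003]
force: [-0.2, 0.3, -0.5]
grip_width: 0.0389
grasp_force: 10.0
```

```bash
python3 go.py .647 -.148 .0215 -46
```

```text
t 19.8 pos [ 0.6442 -0.1481  0.0984] yaw -46.0 w 0.0389 F 10.0 [-0.2  0.3 -0.5] q [-0.23  0.68  0.59  1.68 -0.45  0.93 -0.27]
turn -0.001 shift [0.008 0.008 0.307]
```

>>> arm_command(
  steps=[
    [0.003,0.003,0.04,0,0.7],
    [0,0,0.07,0,0.7],
    [0,0,0.07,0,0.7],
    [0,0,0.05,0,0.7],
    [0,0,0.03,0,0.7],
    [0,0,0.02,0,0.7],
    [0,0,0.01,0,0.7],
    [0,0,0,0,0.7],
  ],
)

```text
t: 20.45
ee_pos: [0.6476, -0.1491, 0.0297]
orientation: [0.0, 0.927, 0.374, -0.0]
force: [0.3, 0.7, 0.1]
grip_width: 0.0391
grasp_force: 10.0
```

```bash
python3 go.py .647 -.148 .021 -46
```

```text
t 20.4 pos [ 0.6476 -0.1491  0.0297] yaw -46.0 w 0.0391 F 10.0 [0.3 0.7 0.1] q [-0.2   0.77  0.54  1.7  -0.51  0.82 -0.23]
turn -0.001 shift [ 0.001 -0.005  0.035]
```

>>> arm_command(
  steps=[
    [0,-0.004,0.012,0,0.7],
    [0,0,0.01,0,0.7],
    [0,0,0.008,0,0.7],
    [0,0,0.004,0,0.7],
    [0,0,0.002,0,0.7],
    [0,0,0,0,0.7],
    [0,0,0,0,0.7],
    [0,0,0,0,0.7],
  ],
)

```text
t: 21.12
ee_pos: [0.647, -0.1482, 0.0212]
orientation: [-0.0, 0.927, 0.374, 0.0]
force: [-0.2, 1.5, 3.5]
grip_width: 0.0389
grasp_force: 10.0
```

```bash
python3 go.py .647 -.148 .021 -46
```

```text
t 21.1 pos [ 0.647  -0.1482  0.0212] yaw -46.0 w 0.0389 F 10.0 [-0.2  1.5  3.5] q [-0.19  0.78  0.53  1.71 -0.52  0.8  -0.22]
turn -0.001 shift [ 0.    -0.     0.001]
```

>>> arm_command(
  steps=[
    [0,0,0,0,0.6],
    [0,0,0,0,0.5],
    [0,0,0,0,0.3],
    [0,0,0,0,0.2],
    [0,0,0,0,0.2],
    [0,0,-0.02,0,0.2],
    [0,0,-0.05,0,0.2],
    [0,0,-0.1,0,0.2],
  ],
)

```text
t: 21.78
ee_pos: [0.645, -0.1478, 0.0619]
orientation: [-0.001, 0.927, 0.374, -0.002]
force: [0.0, 1.1, -0.9]
grip_width: 0.0737
grasp_force: 0.0
```

>>> arm_command(
  steps=[
    [0,0,-0.13,0,0],
    [0,0,-0.14,0,0],
    [0,0,-0.14,0.05,0],
    [0,0,-0.12,0.1,0],
    [0,0,0,0.15,0],
    [0,0,0,0.15,0],
    [0,0,0,0.15,0],
    [0,0,0,0.15,0],
  ],
)

```text
t: 22.45
ee_pos: [0.6471, -0.1483, 0.1975]
orientation: [-0.0, 0.996, 0.086, 0.001]
force: [0.2, 0.4, -0.4]
grip_width: 0.0919
grasp_force: 0.0
```

>>> arm_command(
  steps=[
    [0,0,0,0.15,0],
    [0,0,0,0.15,0],
    [0,0,0,0.15,0],
    [0,0,0,0.15,0],
    [0,0,0,0.15,0],
    [0,0,0,0.15,0],
    [0,0,0,0.15,0],
    [0,0,0,0.15,0],
  ],
)

```text
t: 23.12
ee_pos: [0.647, -0.1482, 0.1972]
orientation: [-0.0, 0.927, -0.376, 0.001]
force: [0.5, -0.2, -0.1]
grip_width: 0.0916
grasp_force: 0.0
```

```bash
python3 go.py .4525 -.05 .2 -170;  python3 - <<'E'
from h import *
p,d=viewer.read_camera("side");a=cv2.resize(p[150:300,180:400],None,fx=3.5,fy=3.5);cv2.imwrite("pics/s4.png",a)
E
```

```text
t 23.1 pos [ 0.647  -0.1482  0.1972] yaw -134.1 w 0.0916 F 0.0 [ 0.5 -0.2 -0.1] q [-0.49  0.7   1.02  1.63 -0.64  1.18 -1.66]
turn 0.797 shift [-0.522  0.698 -0.011]
```

View pics/s4.png

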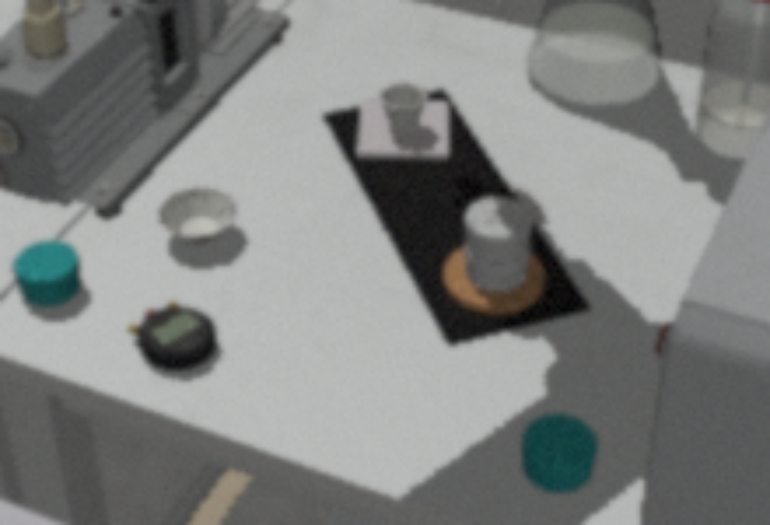

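The crucible stands on the tile at crop (403,118). Now I turn on and move over the dish.

>>> arm_command(
  steps=[
    [0,0,0,0.15,0],
    [0,0,0,0.15,0],
    [0,0,0,0.15,0],
    [0,0,0,0.15,0],
    [0,0,0,0.15,0],
    [0,0,0,0.047,0],
    [-0.05,0.06,0,0,0],
    [-0.07,0.1,0,0,0],
  ],
)

```text
t: 23.83
ee_pos: [0.6031, -0.1267, 0.1965]
orientation: [0.0, 0.769, -0.639, 0.001]
force: [0.1, 0.4, 0.4]
grip_width: 0.0914
grasp_force: 0.0
```

>>> arm_command(
  steps=[
    [-0.09,0.12,0,0,0],
    [-0.1,0.13,0,0,0],
    [-0.09,0.12,0,0,0],
    [-0.07,0.1,0,0,0],
    [-0.04,0.05,0,0,0],
    [-0.01,0.018,0,0,0],
    [0,0,0,0,0],
    [0,0,0,0,0],
  ],
)

```text
t: 24.5
ee_pos: [0.4531, -0.0517, 0.1966]
orientation: [-0.001, 0.769, -0.64, 0.001]
force: [1.3, 0.2, 0.6]
grip_width: 0.0922
grasp_force: 0.0
```

```bash
python3 go.py .4525 -.05 .05 -170
```

```text
t 24.5 pos [ 0.4531 -0.0517  0.1966] yaw -169.5 w 0.0922 F 0.0 [1.3 0.2 0.6] q [-1.1   0.49  1.47  2.13 -0.58  1.04 -2.28]
turn 0.01 shift [-0.007  0.001  0.586]
```

>>> arm_command(
  steps=[
    [-0.007,0,0.03,0,0],
    [0,0,0.04,0,0],
    [0,0,0.04,0,0],
    [0,0,0.03,0,0],
    [0,0,0,0,0],
    [0,0,0,0,0],
    [0,0,0,0,0],
    [0,0,0,0,0],
  ],
)

```text
t: 25.17
ee_pos: [0.452, -0.0503, 0.1612]
orientation: [-0.0, 0.768, -0.641, 0.0]
force: [0.7, -0.1, 0.1]
grip_width: 0.0923
grasp_force: 0.0
```

```bash
python3 go.py .4525 -.05 .05 -170
```

```text
t 25.2 pos [ 0.452  -0.0503  0.1612] yaw -169.7 w 0.0923 F 0.0 [ 0.7 -0.1  0.1] q [-1.03  0.53  1.38  2.17 -0.64  0.97 -2.24]
turn 0.007 shift [-0.001 -0.002  0.445]
```

>>> arm_command(
  steps=[
    [0,0,0.05,0.007,0],
    [0,0,0.08,0,0],
    [0,0,0.09,0,0],
    [0,0,0.09,0,0],
    [0,0,0.07,0,0],
    [0,0,0.04,0,0],
    [0,0,0.02,0,0],
    [0,0,0,0,0],
  ],
)

```text
t: 25.83
ee_pos: [0.4514, -0.0501, 0.0505]
orientation: [0.0, 0.766, -0.643, -0.0]
force: [-0.2, 0.2, 1.3]
grip_width: 0.0919
grasp_force: 0.0
```

```bash
python3 go.py .4525 -.05 .005 -170;  python3 - <<'E'
from h import *
p,d=viewer.read_camera("wrist");cv2.imwrite("pics/w3.png",p)
E
```

```text
t 25.8 pos [ 0.4514 -0.0501  0.0505] yaw -170.0 w 0.0919 F 0.0 [-0.2  0.2  1.3] q [-0.8   0.67  1.08  2.23 -0.89  0.78 -2.07]
turn 0.001 shift [ 0.    -0.004  0.182]
```

View pics/w3.png

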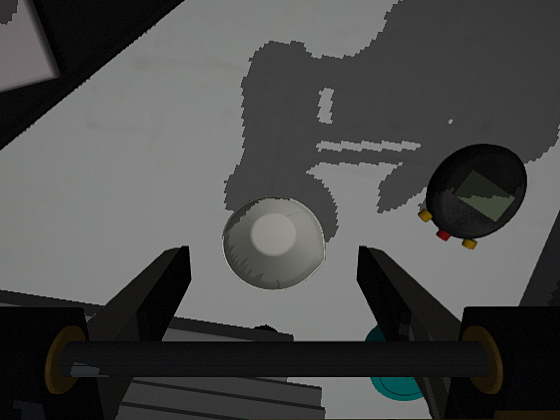

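The dish at (274,243) is centred between the fingertips at (188,247) and (358,247). I descend and grip.

>>> arm_command(
  steps=[
    [0,-0.004,0.03,0,0],
    [0,0,0.04,0,0],
    [0,0,0.04,0,0],
    [0,0,0.03,0,0],
    [0,0,0.025,0,0],
    [0,0,0.015,0,0],
    [0,0,0.002,0,0],
    [0,0,0,0,0],
  ],
)

```text
t: 26.55
ee_pos: [0.4526, -0.05, 0.0054]
orientation: [0.0, 0.766, -0.643, 0.0]
force: [0.2, -0.2, 0.2]
grip_width: 0.092
grasp_force: 0.0
```

```bash
python3 go.py .4525 -.05 .005 -170
```

```text
t 26.6 pos [ 0.4526 -0.05    0.0054] yaw -170.0 w 0.092 F 0.0 [ 0.2 -0.2  0.2] q [-0.72  0.73  0.96  2.24 -1.01  0.71 -1.99]
turn 0.001 shift [0.    0.    0.001]
```

>>> arm_command(
  steps=[
    [0,0,0,0,0.1],
    [0,0,0,0,0.2],
    [0,0,0,0,0.3],
    [0,0,0,0,0.4],
    [0,0,0,0,0.45],
    [0,0,0,0,0.45],
    [0,0,0,0,0.45],
    [0,0,0,0,0.45],
  ],
  squeeze=10,
)

```text
t: 27.22
ee_pos: [0.4526, -0.0498, 0.0054]
orientation: [-0.0, 0.766, -0.643, -0.0]
force: [-0.8, 0.4, 2.6]
grip_width: 0.0629
grasp_force: 10.0
```

>>> arm_command(
  steps=[
    [0,0,-0.02,0,0.45],
    [0,0,-0.04,0,0.45],
    [0,0,-0.05,0,0.45],
    [0,0,-0.05,0,0.45],
    [0,0,-0.04,0,0.45],
    [0,0,-0.02,0,0.45],
    [0,0,0,0,0.45],
    [0,0,0,0,0.45],
  ],
)

```text
t: 27.88
ee_pos: [0.4526, -0.0496, 0.0603]
orientation: [-0.0, 0.766, -0.642, 0.0]
force: [-1.0, 0.4, -0.6]
grip_width: 0.0631
grasp_force: 10.0
```

```bash
python3 go.py .572 -.222 .12 -170;  python3 - <<'E'
from h import *
p,d=viewer.read_camera("side");a=cv2.resize(p[170:260,190:310],None,fx=5,fy=5,interpolation=cv2.INTER_CUBIC);cv2.imwrite("pics/s5.png",a)
E
```

```text
t 27.9 pos [ 0.4526 -0.0496  0.0603] yaw -169.9 w 0.0631 F 10.0 [-1.   0.4 -0.6] q [-0.82  0.65  1.1   2.23 -0.87  0.79 -2.09]
turn 0.001 shift [ 0.762 -0.351 -0.239]
```

View pics/s5.png

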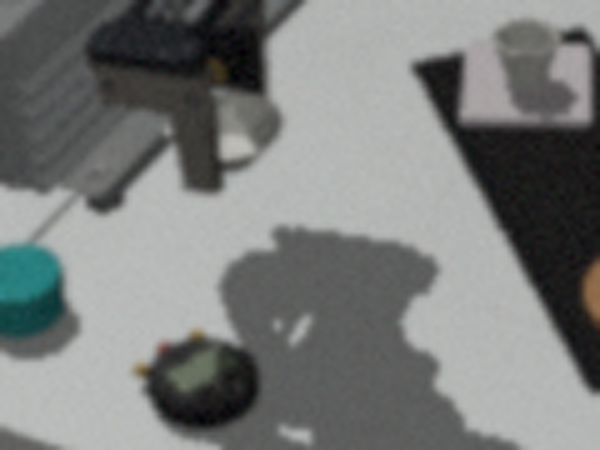

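The dish hangs at crop (240,130), partly hidden, and may be tilted a little. I check its rim with wrist depth.

```bash
python3 - <<'E'
from h import *
i=viewer.camera_info("wrist");p,d=viewer.read_camera("wrist");f=cam("wrist")[1]
v,u=np.mgrid[130:330,195:355];dd=d[130:330,195:355]
E=i["extrinsics"];P=np.dstack([(u-i["cx"])/f*dd,(v-i["cy"])/f*dd,dd])@E[:3,:3].T+E[:3,3]
c=np.array([.4526,-.0496]);r=np.hypot(*(P[...,:2]-c).transpose(2,0,1));az=np.degrees(np.arctan2(P[...,1]-c[1],P[...,0]-c[0]))
for a in range(-180,180,30):
    m=(dd>0)&(r<.040)&(abs(az-a)<12)&(P[...,2]>.045);q=P[m]
    if len(q)>5: print(a,"rim z",np.percentile(q[:,2],97).round(4),"r",np.percentile(r[m],97).round(4))
m=(dd>0)&(r<.012);A=np.c_[P[m][:,:2]-c,np.ones(m.sum())];print("floor plane slope",np.linalg.lstsq(A,P[m][:,2],rcond=None)[0].round(4))
cv2.imwrite("pics/w4.png",p[120:340,150:400])
E
```

```text
-180 rim z 0.1132 r 0.0317
-150 rim z 0.1102 r 0.0388
-120 rim z 0.0784 r 0.0318
-90 rim z 0.0785 r 0.0322
-60 rim z 0.0782 r 0.0324
-30 rim z 0.0782 r 0.0324
0 rim z 0.109 r 0.0386
30 rim z 0.1039 r 0.0328
60 rim z 0.078 r 0.0314
90 rim z 0.0771 r 0.0301
120 rim z 0.0777 r 0.0306
150 rim z 0.0781 r 0.031
floor plane slope [-0.1307  0.7663  0.0555]
```

View pics/w4.png

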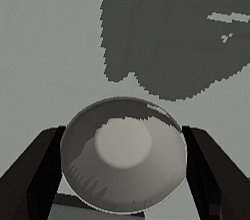

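The rim is level to about 1.5 mm (crop centre (123,150)), so the grip is good. I carry it over, turning 15° so the fingers clear the tile and cork.

>>> arm_command(
  steps=[
    [0,0,-0.05,0.03,0.45],
    [0,0,-0.08,0.05,0.45],
    [0,0,-0.07,0.06,0.45],
    [0,0,-0.04,0.06,0.45],
    [0,0,0,0.06,0.45],
    [0,0,0,0.04,0.45],
    [0,0,0,0.033,0.45],
    [0,0,0,0,0.45],
  ],
)

```text
t: 28.65
ee_pos: [0.4521, -0.0499, 0.1198]
orientation: [-0.001, -0.676, 0.737, 0.0]
force: [-0.3, -0.7, -0.5]
grip_width: 0.0628
grasp_force: 10.0
```

```bash
python3 go.py .572 -.222 .12 -185
```

```text
t 28.6 pos [ 0.4521 -0.0499  0.1198] yaw 175.0 w 0.0628 F 10.0 [-0.3 -0.7 -0.5] q [-0.97  0.63  1.32  2.2  -0.78  0.94 -2.4 ]
turn 8.0 shift [ 0.644 -0.538 -0.001]
```

>>> arm_command(
  steps=[
    [0.03,-0.025,0,0,0.45],
    [0.06,-0.05,0,0,0.45],
    [0.08,-0.067,0,0,0.45],
    [0.09,-0.075,0,0,0.45],
    [0.1,-0.083,0,0,0.45],
    [0.09,-0.075,0,0,0.45],
    [0.08,-0.067,0,0,0.45],
    [0.06,-0.05,0,0,0.45],
  ],
)

```text
t: 29.32
ee_pos: [0.5628, -0.2098, 0.1197]
orientation: [-0.0, -0.676, 0.737, -0.0]
force: [0.3, 0.2, -0.9]
grip_width: 0.063
grasp_force: 10.0
```

>>> arm_command(
  steps=[
    [0.04,-0.034,0,0,0.45],
    [0.014,-0.012,0,0,0.45],
    [0,0,0,0,0.45],
    [0,0,0,0,0.45],
    [0,0,0.03,0,0.45],
    [0,0,0.05,0,0.45],
    [0,0,0.04,0,0.45],
    [0,0,0,0,0.45],
  ],
)

```text
t: 29.98
ee_pos: [0.5712, -0.22, 0.0875]
orientation: [-0.001, -0.676, 0.737, 0.002]
force: [-0.6, 0.6, -1.5]
grip_width: 0.0629
grasp_force: 10.0
```

```bash
python3 go.py .572 -.222 .009 175
```

```text
t 30.0 pos [ 0.5712 -0.22    0.0875] yaw 175.1 w 0.0629 F 10.0 [-0.6  0.6 -1.5] q [-0.42  0.83  1.08  1.84 -0.86  1.04 -2.2 ]
turn 0.002 shift [ 0.008 -0.004  0.314]
```

>>> arm_command(
  steps=[
    [0.004,-0.002,0.04,0,0.45],
    [0,0,0.06,0,0.45],
    [0,0,0.06,0,0.45],
    [0,0,0.05,0,0.45],
    [0,0,0.04,0,0.45],
    [0,0,0.03,0,0.45],
    [0,0,0.02,0,0.45],
    [0,0,0,0,0.45],
  ],
)

```text
t: 30.65
ee_pos: [0.5725, -0.2228, 0.0142]
orientation: [-0.0, -0.676, 0.737, 0.001]
force: [0.7, 0.6, -0.5]
grip_width: 0.0627
grasp_force: 10.0
```

```bash
python3 go.py .572 -.222 .009 175
```

```text
t 30.6 pos [ 0.5725 -0.2228  0.0142] yaw 175.0 w 0.0627 F 10.0 [ 0.7  0.6 -0.5] q [-0.36  0.92  0.99  1.85 -0.97  0.94 -2.14]
turn 0.001 shift [-0.003  0.002  0.021]
```

>>> arm_command(
  steps=[
    [-0.003,0.002,0.007,0,0.45],
    [0,0,0.007,0,0.45],
    [0,0,0.005,0,0.45],
    [0,0,0.002,0,0.45],
    [0,0,0,0,0.45],
    [0,0,0,0,0.45],
    [0,0,0,0,0.45],
    [0,0,0,0,0.45],
  ],
)

```text
t: 31.32
ee_pos: [0.5727, -0.2221, 0.0102]
orientation: [0.0, -0.676, 0.737, -0.0]
force: [-0.0, -0.5, 0.0]
grip_width: 0.0629
grasp_force: 10.0
```

```bash
python3 go.py .572 -.222 .009 175
```

```text
t 31.3 pos [ 0.5727 -0.2221  0.0102] yaw 175.0 w 0.0629 F 10.0 [-0.  -0.5  0. ] q [-0.36  0.93  0.98  1.86 -0.97  0.93 -2.13]
turn 0.001 shift [0.    0.003 0.005]
```

>>> arm_command(
  steps=[
    [0,0,0.004,0,0.45],
    [0,0,0.002,0,0.45],
    [0,0,0,0,0.45],
    [0,0,0,0,0.35],
    [0,0,0,0,0.25],
    [0,0,0,0,0.15],
    [0,0,0,0,0.15],
    [0,0,0,0,0.15],
  ],
)

```text
t: 31.98
ee_pos: [0.5726, -0.2221, 0.0086]
orientation: [0.0, -0.676, 0.737, -0.0]
force: [0.3, 0.4, -0.4]
grip_width: 0.0781
grasp_force: 0.0
```

>>> arm_command(
  steps=[
    [0,0,-0.03,0,0.15],
    [0,0,-0.06,0,0.15],
    [0,0,-0.1,0,0.15],
    [0,0,-0.14,0,0.15],
    [0,0,-0.15,0,0.15],
    [0,0,-0.15,0,0.15],
    [0,0,-0.15,0,0.15],
    [0,0,-0.1,0,0.15],
  ],
)

```text
t: 32.65
ee_pos: [0.5729, -0.2234, 0.2337]
orientation: [0.001, -0.675, 0.737, -0.002]
force: [0.8, -1.2, 0.0]
grip_width: 0.078
grasp_force: 0.0
```

```bash
python3 go.py .4 .0 .24 175
```

```text
t 32.6 pos [ 0.5729 -0.2234  0.2337] yaw 175.0 w 0.078 F 0.0 [ 0.8 -1.2  0. ] q [-0.51  0.68  1.26  1.73 -0.69  1.25 -2.31]
turn -0.001 shift [-0.83   0.767 -0.025]
```

>>> arm_command(
  steps=[
    [0,0,0,0,0.15],
    [0,0,0,0,0.15],
    [0,0,-0.08,0,0.15],
    [0,0,-0.08,0,0.15],
    [0,0,0,0,0.15],
    [0,0,0,0,0.15],
    [0,0,0,0,0.15],
    [0,0,0,0,0.15],
  ],
)

```text
t: 33.32
ee_pos: [0.572, -0.2215, 0.2672]
orientation: [-0.0, -0.676, 0.737, 0.001]
force: [0.4, -0.0, -0.3]
grip_width: 0.0782
grasp_force: 0.0
```

```bash
python3 - <<'E'
from h import *
i=viewer.camera_info("wrist");p,d=viewer.read_camera("wrist");f=cam("wrist")[1]
cv2.imwrite("pics/w5.png",p)
v,u=np.mgrid[0:420,0:560];E=i["extrinsics"]
P=np.dstack([(u-i["cx"])/f*d,(v-i["cy"])/f*d,d])@E[:3,:3].T+E[:3,3]
for nm,x,y,lo,hi,R in(("stack",.497,-.294,.060,.075,.04),("cruc",.647,-.148,.036,.05,.04),("dish",.572,-.222,.020,.035,.05)):
    m=(d>0)&(np.hypot(P[...,0]-x,P[...,1]-y)<R)&(P[...,2]>lo)&(P[...,2]<hi);q=P[m]
    if len(q)<5: print(nm,len(q));continue
    c,r=cv2.minEnclosingCircle((q[:,:2]*1000).astype(np.float32));A=np.c_[q[:,:2]-q[:,:2].mean(0),np.ones(len(q))]
    print(nm,len(q),np.round(c,1),round(r,1),"z",np.percentile(q[:,2],[50,97]).round(4),"slope",np.linalg.lstsq(A,q[:,2],rcond=None)[0][:2].round(3))
h=cv2.cvtColor(p,cv2.COLOR_BGR2HSV)
for nm,c in(("cork",(.497,-.294)),("tile",(.647,-.148))):
    m=(d>0)&(np.abs(P[...,0]-c[0])<.065)&(np.abs(P[...,1]-c[1])<.065)&(np.abs(P[...,2]-.0105)<.0035)
    b=m.astype(np.uint8);n,l,s,_=cv2.connectedComponentsWithStats(b);k=1+np.argmax(s[1:,4]);q=(P[l==k][:,:2]*1000).astype(np.float32)
    print(nm,cv2.minEnclosingCircle(q),cv2.minAreaRect(q))
E
```

```text
stack 1929 [ 497.7 -295. ] 25.8 z [0.0675 0.0691] slope [-0.011 -0.008]
cruc 331 [ 646.5 -148. ] 20.7 z [0.0424 0.045 ] slope [-0.025 -0.042]
dish 714 [ 572.7 -222.3] 32.9 z [0.0238 0.0273] slope [ 0.    -0.004]
cork ((496.03192138671875, -294.3067321777344), 39.723880767822266) ((495.8714599609375, -294.33404541015625), (78.27174377441406, 77.77902221679688), 42.07387924194336)
tile ((645.6211547851562, -148.4564971923828), 54.90853500366211) ((645.8255004882812, -148.6640625), (80.06310272216797, 79.69351959228516), 23.31336784362793)
```

View pics/w5.png

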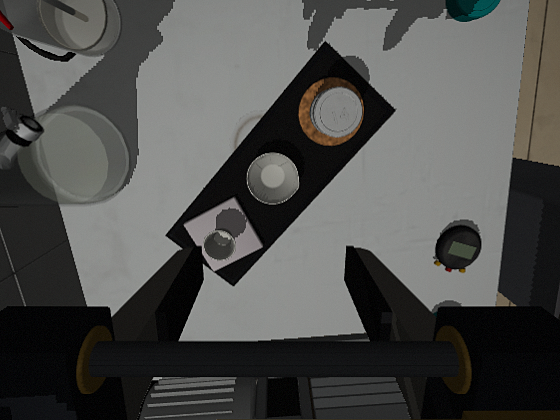

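The wrist view shows the stack on the cork (335,110), the dish at mid-mat (273,178) and the crucible on the tile (219,243). All are level and within 2 mm of their targets, and the arm is clear, so I hand it in.

```bash
python3 -c "
from station import job_done
print(job_done())"
```

```text
the job is handed in; nothing more can be done
None
```

I set everything out and handed the job in at about 33 s: the tins are stacked flush on the cork, the crucible is on the tile and the dish is midway between them, each within about 2 mm by the last camera check; I steered clear of the red stopper but did not re-measure it.

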